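Back off the locking ring of a straightedge clamp by two full turns

TASK

Loosen the straightedge clamp so that its guide bar can be shifted later: with a fingertip on the knurled rim, roll the locking ring anticlockwise (seen from above) until its index ridge comes to the fixed pointer, then two full turns more, leaving the ridge at the pointer again. Press only lightly, do not pull the ring up, and leave the spool, the wax block and the wooden slicker where they are.

Things in the scene. Friction and masses are not known exactly. Their poses are not given: they have to be found in the camera images.
- rule_clamp: Straightedge clamp, fixed on the 3 mm green mat: aluminium base 136 (x) x 124 (y) x 12 mm, steel guide bar 26 x 190 x 6 mm across it along y, dark pressure plate 86 x 104 x 6 mm, knurled locking ring on top; nothing is higher than the ring's rim. Origin: centre of the underside, on the mat and on the ring's vertical axis. Its -x side, roughly towards the robot, carries the pointer.
- ring_top (a point): Centre of the locking ring, on its axis, level with the crests of the knurl on top of the rim (about 57 mm above the table). Aluminium ring 93 mm across, 20 mm tall, too wide to pinch across. Raised rim from radius 32 to 45 mm, face inside it recessed 5 mm. Knurl ribs 1 mm proud on the rim's side and top. A fingertip may circle with it or turn it stroke by stroke.
- lock_ring (a joint): Angle of the ring in rad, growing anticlockwise seen from above (loosening). 0 when the index ridge first stands at the pointer, 2 pi after one full turn more, 4 pi (12.57) after two. It starts between -2.0 and -0.5 and could turn on to 18. Stays where it is left; friction 0.035 N m (about 1 N at the rim).
- index_ridge (a point): Outer end of the index ridge, a dark bar 5 mm wide that runs outward over the ring's face and rim and down its side, where it stands 5 mm proud of the rim; 51.5 mm from the axis. It lies no higher than the knurl and turns with the ring.
- pointer_tip (a point): Tip of the fixed pointer, a dark post with a 4 mm wide nib on the -x side of the base plate, 53.5 mm from the ring's axis, 43 mm above the table; its top is at 46 mm, below the rim.
- spool_mid (a point): Loose bystander: red thread spool standing upright, 40 mm in diameter, 60 mm tall; point at its centre, 30 mm up. To be left alone.
- wax_mid (a point): Loose bystander: yellow wax block 37 x 53 x 20 mm; point at its centre, 10 mm up. To be left alone.
- slicker_mid (a point): Loose bystander: turned wooden edge slicker lying down, 26 x 118 x 26 mm; point at its middle, 13 mm up. To be left alone.
- ring_rim (a joint): How far the sprung ring stands above (+) or below (-) its rest height, in m. Pressed anywhere on the rim it sinks level, 1 mm per newton, at most 5 mm, and comes back up when let go; pressed 3 to 4 mm down it turns with a fingertip carried round the rim.

How it is judged:
On the way, in this order (a step that is already met when the one before it is completed fails the run):
1. the index ridge has come to the pointer for the first time (value of joint lock_ring above -0.2 rad), for 0.1 s.
2. one full turn more (value of joint lock_ring above 6.08 rad), for 0.1 s.
At the end, for the whole second after the job is handed in: The ring is at rest two full turns past its first meeting with the pointer: angle 4 pi within 0.25 rad (the ridge within about 12 mm of the pointer), and the spool, wax and slicker are within 20 mm of where they stood (value of joint lock_ring between 12.316 and 12.816 rad and velocity of joint lock_ring between -0.05 and 0.05 rad/s and distance of each of spool_mid, wax_mid, slicker_mid from where it was at the start of the episode below 0.02 m); the robot touches nothing.
It fails at once if the ring or the clamp was pressed harder than 40 N (contact force between any of the fingers, the arm and rule_clamp above 40 N).
It fails at once if the ring was pulled up off its spring by more than 4 mm (value of joint ring_rim above 0.004 m).
It fails at once if a bystander was moved by more than 20 mm or lifted (distance of any of spool_mid, wax_mid, slicker_mid from where it was at the start of the episode above 0.02 m).
It also fails if it takes over 59 s, if anything falls off the work surface, if the arm or the gripper's body presses on something with over 40 N, if the wrist force passes 120 N, or if a joint passes its speed limit or range.

ROBOT

A 7-joint arm with a two-finger parallel gripper is mounted at the origin on a cart in front of the work surface, level with it; the furniture and walls round the work are solid. World frame = base frame: x ahead of the robot, y to its left, z up, the work surface at z = 0. Lengths are in m, angles in rad, forces in N, time in s.
With the tool pointing down it reaches from about 0.425 to 0.925 m from the base axis. Payload 6.8 kg.
Tool frame: the origin (TCP) lies midway between the tips of the shut fingers; the grasp point (between the pads) lies 19 mm behind it; y points along the fingers, z is the direction in which the jaws open and shut, and the axes are right-handed (so a half turn about y gives the same grasp; the last joint's range is limited). The gripper opens to 85 mm and grips with 20 to 120 N. Pads are 22 mm wide; open, the fingers measure 114 mm over their backs; the gripper's body (76 mm by 85 mm) begins 54 mm behind the grasp point. The pads swing forward as they close: fully open they stand 13 mm farther back than shut.
Start: joints at [-0.108, 0.477, 0.022, 1.555, -0.011, 1.109, -0.083], TCP at [0.675, 0, 0.231] pointing down, gripper open.
Joint ranges: [-2.96, 2.96], [-0.34, 2.1], [-1.41, 1.46], [0.24, 2.44], [-1.37, 4.51], [0.17, 1.92], [-2.96, 2.96]. Speed limits (rad/s): [2.39, 2.39, 3.14, 3.14, 3.14, 3.14, 3.14].

INTERFACE

Orientations are given as a unit quaternion [w, x, y, z].
In Python, from station import bot gives the robot as it stands. The module is installed in compiled form; this text tells all that it offers.
- The arm moves only by the shell command python3 -m crank 'ROWS' [FORCE]. ROWS is JSON, a list of rows, each an object with "linear": the shift along the tool's x, y, z in m, a list of three; "dr": the turn, a rotation vector about the tool's x, y, z in degrees, a list of three; "hand": the gripper command: -1 is shut, 1 is fully open, values between are in proportion. A call has 1 to 10 rows; each row is the pose to reach, as a shift and turn from the pose commanded when the call began, along the tool's axes at that moment; what a row does not reach only later rows make up. A row lasts 1/12 s, in which the tool goes at most 41.7 mm and 7.16 degrees, less where a joint would pass 70% of its speed; a pose out of reach is approached as far as the arm can. A call with a gripper value outside its range is refused whole. The fingers move at their own pace and stop on an object; FORCE is the grip in N (left out, the last holds). Time passes only in rows, so rows that repeat a pose let the fingers close. It gives the time, the measured TCP pose, the force and the opening at its end, in the units of the state.
- bot.get_obs(): the state, without advancing time (a new reading comes with each control period).
- bot.read_camera(name): name is "scene" or "side" or "wrist"; returns the picture (400x640x3 uint8, blue, green, red); there is no depth.
- bot.camera_params(name): a dict with "K" (3x3 intrinsics, pixels), "R" (3x3) and "t" (3): a world point X has camera coordinates R X + t; the wrist camera has in their place "hand_eye" (4x4, takes a point from camera to tool coordinates, whose origin is the TCP and whose axes are the tool frame's). Camera axes: x right, y down, z forward; pixel columns grow to the right and rows downward; lengths in m; the calibration is good to about 2 mm. A picture is of the moment at which its call begins: read the wrist's pose just before it. camera_params takes no time and is no camera call.
- bot.hand_in(): hands the job in, once; it reports no verdict.
Trained networks look in the newest picture that a camera, given by its name, has taken for a name from the list of things; names that differ only in an ending like _2 or _b are one class to them, and where a whole thing is asked for, a point or a joint stands for the part that bears it (a point fixed in the world has none). Each returns a list of dicts, best first, with "score" (0 to 1); they miss things now and then, are a little off and sometimes report something else, mostly with a low value. They report only what shows in the picture. A call takes as long as a camera call.
- bot.search_frame(camera, target): "extent" ([left, top, right, bottom] in pixels, round what is visible of it).
- bot.cut_out(camera, target): "pixels" (400x640 bool, what is visible of it) and "extent" ([left, top, right, bottom] in pixels, round what is visible of it).
- bot.place_of(camera, target): "xy" ([column, row] in pixels: a listed point, or the origin of a listed thing).
The state is a dict: "t": time; "q": joint angles; "joint_vel": joint speeds; "joint_torque": joint torques, N m; "eef_pos": TCP position; "tool_rot": TCP orientation; "contact_force": force on the tool from outside, world axes, zero at the start; "torque": the same for the moment, N m; "gripper_width": opening from 0.0 (shut) to 1.0 (fully open).
Only numpy, scipy, OpenCV 4.12 (cv2) and the standard library are available. Lean on these libraries where they do the work, as an engineer would, in place of code of your own. Each camera call takes 0.05 s, during which the arm holds its last target. There are 200 camera calls.

## Working session

There is one attempt and no reset: what is moved stays moved. The work goes in short steps, Python scripts to look and compute and a shell command to move; the robot and the scene stay as the last step left them, time stands still between calls to the robot, and variables do not carry over. Pictures are saved under pics/ and viewed, about 8 in all and at most 12, crops included, and the job is handed in when it is done.

```bash
mkdir -p pics
python3 - <<'E'
from station import bot
import cv2,numpy as np
o=bot.get_obs(); print({k:np.round(v,3).tolist() for k,v in o.items()})
ims=[]
for c in ("scene","side","wrist"):
    im=bot.read_camera(c); ims.append(im)
    p=bot.camera_params(c); print(c,{k:np.round(v,4).tolist() for k,v in p.items()})
    for n in ("ring_top","index_ridge","pointer_tip","rule_clamp","spool_mid","wax_mid","slicker_mid"):
        r=bot.place_of(c,n); print(n,[(np.round(d["xy"]).tolist(),round(d["score"],2)) for d in r[:2]])
cv2.imwrite("pics/a.png",cv2.resize(np.vstack([np.hstack(ims[:2]),np.hstack([ims[2],ims[2]*0])]),(800,500),interpolation=cv2.INTER_AREA))
E
```

```text
{'t': 0.0, 'q': [-0.108, 0.478, 0.022, 1.556, -0.012, 1.109, -0.083], 'joint_vel': [0.0, -0.001, 0.002, 0.0, -0.0, 0.0, 0.0], 'joint_torque': [-0.001, -59.644, 1.608, -28.119, 0.012, 0.009, 0.0], 'eef_pos': [0.674, 0.0, 0.23], 'tool_rot': [-0.5, 0.5, -0.5, 0.5], 'contact_force': [-0.437, -0.33, -0.37], 'torque': [0.033, 0.033, -0.02], 'gripper_width': 1.001}
scene {'K': [[453.7691, 0.0, 319.0231], [0.0, 453.7691, 205.0043], [0.0, 0.0, 1.0]], 'R': [[0.7755, -0.6313, 0.0014], [-0.3558, -0.4389, -0.8251], [0.5215, 0.6394, -0.565]], 't': [-0.3993, 0.2385, 0.6134]}
ring_top [([282.0, 203.0], 0.78), ([375.0, 206.0], 0.72)]
index_ridge [([253.0, 205.0], 0.84)]
pointer_tip [([257.0, 217.0], 0.6), ([254.0, 205.0], 0.45)]
rule_clamp [([284.0, 226.0], 0.76)]
spool_mid [([384.0, 220.0], 0.56)]
wax_mid [([372.0, 208.0], 0.54)]
slicker_mid [([317.0, 178.0], 0.7)]
side {'K': [[471.2236, 0.0, 316.6748], [0.0, 471.2236, 197.2912], [0.0, 0.0, 1.0]], 'R': [[-0.9558, -0.294, -0.0041], [-0.1355, 0.4528, -0.8813], [0.261, -0.8418, -0.4726]], 't': [0.5363, 0.1116, 0.8099]}
ring_top [([306.0, 180.0], 0.65), ([354.0, 209.0], 0.6)]
index_ridge [([367.0, 227.0], 0.73)]
pointer_tip [([382.0, 221.0], 0.68)]
rule_clamp [([354.0, 234.0], 0.77)]
spool_mid [([304.0, 180.0], 0.6), ([349.0, 234.0], 0.26)]
wax_mid [([275.0, 204.0], 0.92)]
slicker_mid [([262.0, 237.0], 0.96)]
wrist {'K': [[340.7791, 0.0, 316.2944], [0.0, 340.7791, 198.0462], [0.0, 0.0, 1.0]], 'hand_eye': [[-0.001, 0.9511, 0.3088, -0.0798], [-0.0001, -0.3088, 0.9511, -0.1415], [1.0, 0.0009, 0.0004, -0.0004], [0.0, 0.0, 0.0, 1.0]]}
ring_top [([94.0, 106.0], 0.71)]
index_ridge [([55.0, 62.0], 0.8), ([297.0, 167.0], 0.22)]
pointer_tip [([46.0, 102.0], 0.7)]
rule_clamp [([126.0, 102.0], 0.84)]
spool_mid [([260.0, 237.0], 0.66)]
wax_mid [([300.0, 168.0], 0.82), ([43.0, 105.0], 0.35)]
slicker_mid []
```

View pics/a.png

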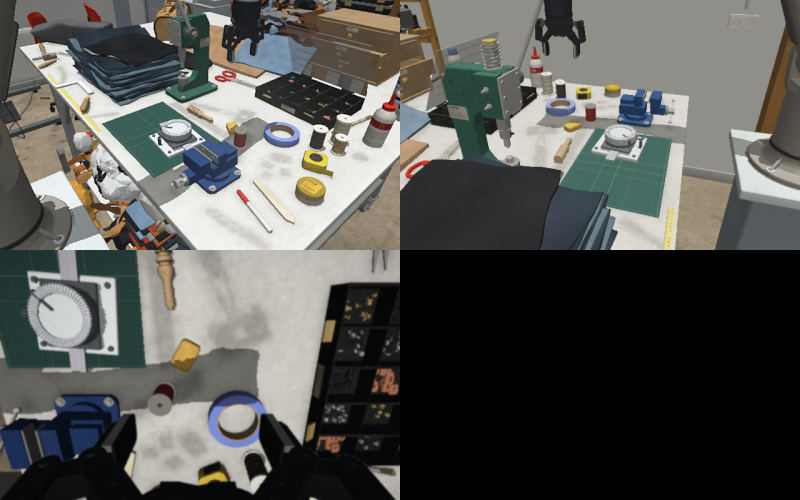

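The wrist view (bottom left) shows the ring on the mat at upper left, with its ridge to the upper left of the ring. The spool, wax and slicker are to its right, and the blue vise is close below it. Next I'll triangulate these positions.

```bash
cat > h.py <<'E'
from station import bot
import numpy as np
from scipy.spatial.transform import Rotation as Ro
def pose():
    o=bot.get_obs(); w,x,y,z=o["tool_rot"]; return Ro.from_quat([x,y,z,w]).as_matrix(),np.array(o["eef_pos"]),o
def ray(c,xy):
    p=bot.camera_params(c); d=np.linalg.solve(p["K"],[xy[0],xy[1],1.])
    if c=="wrist":
        R,t,_=pose(); H=np.array(p["hand_eye"]); return R@H[:3,3]+t,R@H[:3,:3]@d
    R=np.array(p["R"]); return -R.T@p["t"],R.T@d
def at_z(c,xy,z):
    o,d=ray(c,xy); return o+d*(z-o[2])/d[2]
E
python3 - <<'E'
from h import *
print(np.round(pose()[0],3))
D={"ring_top":(.057,(282,203),(354,209),(94,106)),"ridge":(.054,(253,205),(367,227),(55,62)),"pointer":(.043,(257,217),(382,221),(46,102)),"clamp":(.003,(284,226),(354,234),(126,102)),
"spool":(.03,(384,220),(304,180),(260,237)),"wax":(.01,(372,208),(275,204),(300,168)),"slick":(.013,(317,178),(262,237))}
for n,(z,*P) in D.items(): print(n,[np.round(at_z(c,p,z)[:2],3).tolist() for c,p in zip(("scene","side","wrist"),P)])
E
```

```text
[[-0.  0.  1.]
 [-1.  0. -0.]
 [-0. -1.  0.]]
ring_top [[0.473, 0.061], [0.473, 0.053], [0.475, 0.064]]
ridge [[0.429, 0.094], [0.438, 0.103], [0.447, 0.101]]
pointer [[0.421, 0.07], [0.42, 0.057], [0.423, 0.067]]
clamp [[0.474, 0.059], [0.471, 0.053], [0.476, 0.065]]
spool [[0.613, -0.076], [0.617, -0.087], [0.613, -0.077]]
wax [[0.645, -0.013], [0.652, -0.001], [0.657, -0.004]]
slick [[0.629, 0.148], [0.627, 0.127]]
```

The views agree: the ring centre is about (0.474, 0.060). The pointer is at about 174° and the ridge at about 130°, so lock_ring starts near −0.8. I'll move with the fingers shut to above the rim's +x side.

```bash
python3 -m crank '[{"linear":[-0.01,0.02,-0.03],"dr":[0,0,0],"hand":-1},{"linear":[-0.02,0.04,-0.06],"dr":[0,0,0],"hand":-1},{"linear":[-0.035,0.065,-0.09],"dr":[0,0,0],"hand":-1},{"linear":[-0.045,0.09,-0.12],"dr":[0,0,0],"hand":-1},{"linear":[-0.055,0.12,-0.145],"dr":[0,0,0],"hand":-1},{"linear":[-0.06,0.135,-0.163],"dr":[0,0,0],"hand":-1},{"linear":[-0.06,0.135,-0.163],"dr":[0,0,0],"hand":-1},{"linear":[-0.06,0.135,-0.163],"dr":[0,0,0],"hand":-1},{"linear":[-0.06,0.135,-0.163],"dr":[0,0,0],"hand":-1}]'
cat >> h.py <<'E'
def look(name=None,cams=("wrist",)):
    import cv2
    R,t,o=pose(); print("t",round(o["t"],2),"tcp",np.round(t,4),"F",np.round(o["contact_force"],2),"w",round(o["gripper_width"],3))
    for c in cams:
        im=bot.read_camera(c)
        if name: cv2.imwrite(f"pics/{name}_{c}.png",im)
        for n,z in (("ring_top",.057),("index_ridge",.054),("pointer_tip",.043)):
            for d in bot.place_of(c,n)[:2]:
                w=at_z(c,d["xy"],z)[:2]; v=w-C; print(c,n,np.round(d["xy"]),np.round(w,4),"ang",round(np.degrees(np.arctan2(v[1],v[0])),1),"r",round(np.hypot(*v),4),round(d["score"],2))
C=np.array([.474,.060])
E
python3 -c "from h import *;look('b',('wrist','scene','side'))"
```

```text
t: 1.95
eef_pos: [0.5135, 0.06, 0.0971]
tool_rot: [-0.501, 0.499, -0.5, 0.501]
contact_force: [0.5, 0.1, -0.3]
gripper_width: 0.002
t 1.95 tcp [0.5135 0.06   0.0971] F [ 0.54  0.05 -0.3 ] w 0.002
wrist ring_top [248. 229.] [0.4746 0.062 ] ang 74.3 r 0.0021 0.91
wrist index_ridge [188. 161.] [0.4428 0.1013] ang 127.1 r 0.0518 0.85
wrist pointer_tip [167. 211.] [0.4222 0.0677] ang 171.5 r 0.0524 0.97
scene ring_top [283. 200.] [0.48   0.0672] ang 50.2 r 0.0094 0.59
scene pointer_tip [257. 216.] [0.4227 0.0717] ang 167.2 r 0.0526 0.81
side ring_top [357. 208.] [0.4688 0.05  ] ang -117.7 r 0.0112 0.96
side index_ridge [370. 227.] [0.4334 0.1024] ang 133.8 r 0.0587 0.98
side pointer_tip [380. 222.] [0.4221 0.0613] ang 178.6 r 0.0519 0.78
```

View pics/b_wrist.png

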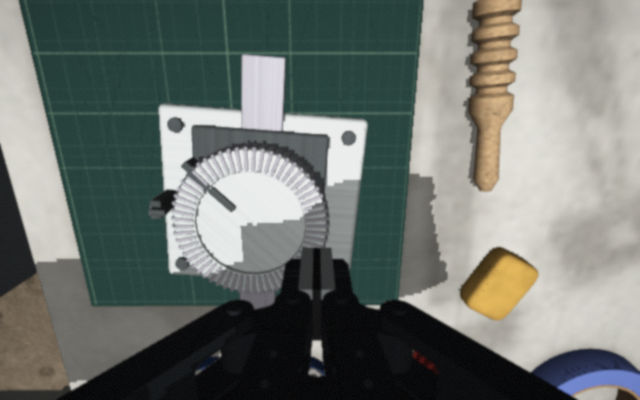

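The wrist view shows the ring centre at (248,229), the ridge running up-left to (188,161), the pointer at (167,211), and the shut fingertips at about (318,270). The ridge needs about 45° + 720° anticlockwise. I'll lower to first contact.

```bash
python3 -m crank '[{"linear":[-0.001,0.015,0],"dr":[0,0,0],"hand":-1},{"linear":[-0.002,0.03,0],"dr":[0,0,0],"hand":-1},{"linear":[-0.002,0.038,0],"dr":[0,0,0],"hand":-1},{"linear":[-0.002,0.038,0],"dr":[0,0,0],"hand":-1},{"linear":[-0.002,0.038,0],"dr":[0,0,0],"hand":-1}]'
python3 -m crank '[{"linear":[0,0.001,0],"dr":[0,0,0],"hand":-1},{"linear":[0,0.002,0],"dr":[0,0,0],"hand":-1},{"linear":[0,0.002,0],"dr":[0,0,0],"hand":-1},{"linear":[0,0.002,0],"dr":[0,0,0],"hand":-1}]'
python3 -m crank '[{"linear":[0,0.001,0],"dr":[0,0,0],"hand":-1},{"linear":[0,0.0015,0],"dr":[0,0,0],"hand":-1},{"linear":[0,0.0015,0],"dr":[0,0,0],"hand":-1},{"linear":[0,0.0015,0],"dr":[0,0,0],"hand":-1}]'
```

```text
t: 2.97
eef_pos: [0.5118, 0.0619, 0.0581]
tool_rot: [-0.5, 0.5, -0.5, 0.5]
contact_force: [-0.2, 0.1, -0.3]
gripper_width: 0.002
t: 3.3
eef_pos: [0.5123, 0.062, 0.0567]
tool_rot: [0.5, -0.5, 0.5, -0.5]
contact_force: [0.5, 0.1, 0.6]
gripper_width: -0.002
t: 3.63
eef_pos: [0.5123, 0.0621, 0.055]
tool_rot: [0.5, -0.5, 0.5, -0.5]
contact_force: [0.4, 0.1, 1.0]
gripper_width: 0.001
```

```bash
python3 -m crank '[{"linear":[0,0.001,0],"dr":[0,0,0],"hand":-1},{"linear":[0,0.002,0],"dr":[0,0,0],"hand":-1},{"linear":[0,0.002,0],"dr":[0,0,0],"hand":-1},{"linear":[0,0.002,0],"dr":[0,0,0],"hand":-1}]'
python3 -m crank '[{"linear":[-0.004,0,-0.0002],"dr":[0,0,0],"hand":-1},{"linear":[-0.008,0,-0.0008],"dr":[0,0,0],"hand":-1},{"linear":[-0.0119,0,-0.0019],"dr":[0,0,0],"hand":-1},{"linear":[-0.0157,0,-0.0033],"dr":[0,0,0],"hand":-1},{"linear":[-0.0192,0,-0.0052],"dr":[0,0,0],"hand":-1},{"linear":[-0.0226,0,-0.0074],"dr":[0,0,0],"hand":-1},{"linear":[-0.0257,0,-0.0099],"dr":[0,0,0],"hand":-1},{"linear":[-0.0257,0,-0.0099],"dr":[0,0,0],"hand":-1}]'
python3 -c "from h import *;look('c')"
```

```text
t: 3.97
eef_pos: [0.5124, 0.062, 0.0529]
tool_rot: [0.5, -0.5, 0.5, -0.5]
contact_force: [0.2, -1.5, 3.4]
gripper_width: 0.003
t: 4.63
eef_pos: [0.5014, 0.0888, 0.0528]
tool_rot: [-0.5, 0.5, -0.5, 0.499]
contact_force: [-0.9, 0.4, 3.8]
gripper_width: -0.0
t 4.63 tcp [0.5014 0.0888 0.0528] F [-0.87  0.44  3.78] w -0.0
wrist index_ridge [161. 295.] [0.4275 0.0738] ang 163.5 r 0.0485 0.69
wrist index_ridge [166. 292.] [0.4301 0.0756] ang 160.4 r 0.0466 0.57
wrist pointer_tip [163. 294.] [0.4226 0.0668] ang 172.4 r 0.0518 0.94
```

View pics/c_wrist.png

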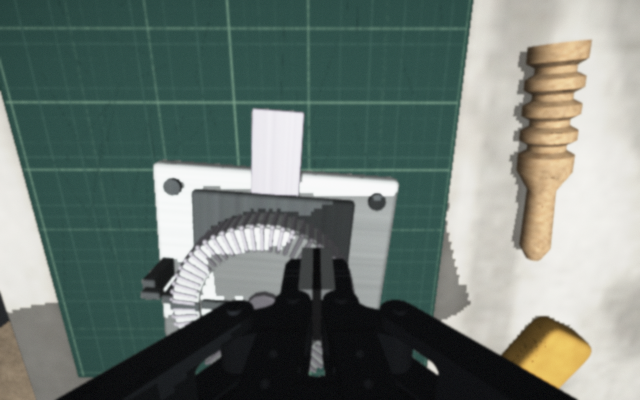

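The ring follows the finger. The ridge bar, visible from (245,300) to (165,295), is now just about at the pointer after 42° of finger travel. Next I'll work out the row offsets for quarter-turns.

Run:
```python
import numpy as np
for s in (42,132,222,312):
    p=np.radians(s+np.arange(1,11)*9); b=np.radians(s)
    print(s,[(round(-.0385*(np.sin(a)-np.sin(b)),4),round(.0385*(np.cos(a)-np.cos(b)),4)) for a in p])
```

```text
42 [(np.float64(-0.0042), np.float64(-0.0044)), (np.float64(-0.0076), np.float64(-0.0094)), (np.float64(-0.0102), np.float64(-0.0148)), (np.float64(-0.0119), np.float64(-0.0206)), (np.float64(-0.0127), np.float64(-0.0266)), (np.float64(-0.0125), np.float64(-0.0326)), (np.float64(-0.0114), np.float64(-0.0386)), (np.float64(-0.0094), np.float64(-0.0443)), (np.float64(-0.0065), np.float64(-0.0496)), (np.float64(-0.0028), np.float64(-0.0544))]
132 [(np.float64(0.0044), np.float64(-0.0042)), (np.float64(0.0094), np.float64(-0.0076)), (np.float64(0.0148), np.float64(-0.0102)), (np.float64(0.0206), np.float64(-0.0119)), (np.float64(0.0266), np.float64(-0.0127)), (np.float64(0.0326), np.float64(-0.0125)), (np.float64(0.0386), np.float64(-0.0114)), (np.float64(0.0443), np.float64(-0.0094)), (np.float64(0.0496), np.float64(-0.0065)), (np.float64(0.0544), np.float64(-0.0028))]
222 [(np.float64(0.0042), np.float64(0.0044)), (np.float64(0.0076), np.float64(0.0094)), (np.float64(0.0102), np.float64(0.0148)), (np.float64(0.0119), np.float64(0.0206)), (np.float64(0.0127), np.float64(0.0266)), (np.float64(0.0125), np.float64(0.0326)), (np.float64(0.0114), np.float64(0.0386)), (np.float64(0.0094), np.float64(0.0443)), (np.float64(0.0065), np.float64(0.0496)), (np.float64(0.0028), np.float64(0.0544))]
312 [(np.float64(-0.0044), np.float64(0.0042)), (np.float64(-0.0094), np.float64(0.0076)), (np.float64(-0.0148), np.float64(0.0102)), (np.float64(-0.0206), np.float64(0.0119)), (np.float64(-0.0266), np.float64(0.0127)), (np.float64(-0.0326), np.float64(0.0125)), (np.float64(-0.0386), np.float64(0.0114)), (np.float64(-0.0443), np.float64(0.0094)), (np.float64(-0.0496), np.float64(0.0065)), (np.float64(-0.0544), np.float64(0.0028))]
```

```bash
python3 -m crank '[{"linear":[-0.0042,0,-0.0044],"dr":[0,0,0],"hand":-1},{"linear":[-0.0076,0,-0.0094],"dr":[0,0,0],"hand":-1},{"linear":[-0.0102,0,-0.0148],"dr":[0,0,0],"hand":-1},{"linear":[-0.0119,0,-0.0206],"dr":[0,0,0],"hand":-1},{"linear":[-0.0127,0,-0.0266],"dr":[0,0,0],"hand":-1},{"linear":[-0.0125,0,-0.0326],"dr":[0,0,0],"hand":-1},{"linear":[-0.0114,0,-0.0386],"dr":[0,0,0],"hand":-1},{"linear":[-0.0094,0,-0.0443],"dr":[0,0,0],"hand":-1},{"linear":[-0.0065,0,-0.0496],"dr":[0,0,0],"hand":-1},{"linear":[-0.0028,0,-0.0544],"dr":[0,0,0],"hand":-1}]'
python3 -c "from h import *;look('d1',('wrist','side','scene'))"
python3 -m crank '[{"linear":[0.0044,0,-0.0042],"dr":[0,0,0],"hand":-1},{"linear":[0.0094,0,-0.0076],"dr":[0,0,0],"hand":-1},{"linear":[0.0148,0,-0.0102],"dr":[0,0,0],"hand":-1},{"linear":[0.0206,0,-0.0119],"dr":[0,0,0],"hand":-1},{"linear":[0.0266,0,-0.0127],"dr":[0,0,0],"hand":-1},{"linear":[0.0326,0,-0.0125],"dr":[0,0,0],"hand":-1},{"linear":[0.0386,0,-0.0114],"dr":[0,0,0],"hand":-1},{"linear":[0.0443,0,-0.0094],"dr":[0,0,0],"hand":-1},{"linear":[0.0496,0,-0.0065],"dr":[0,0,0],"hand":-1},{"linear":[0.0544,0,-0.0028],"dr":[0,0,0],"hand":-1}]'
python3 -c "from h import *;look('d2',('wrist','side','scene'))"; python3 -c "
import cv2,numpy as np
cv2.imwrite('pics/d.png',cv2.resize(np.vstack([np.hstack([cv2.imread(f'pics/d{k}_wrist.png'),cv2.resize(cv2.imread(f'pics/d{k}_side.png')[150:270,250:442],(640,400))]) for k in (1,2)]),(800,500)))"
```

```text
t: 5.67
eef_pos: [0.4471, 0.0905, 0.0528]
tool_rot: [0.5, -0.5, 0.5, -0.5]
contact_force: [2.4, 0.5, 4.0]
gripper_width: -0.001
t 5.67 tcp [0.4471 0.0905 0.0528] F [2.43 0.52 4.02] w -0.001
wrist ring_top [266. 299.] [0.4224 0.0751] ang 163.7 r 0.0538 0.5
wrist index_ridge [336. 375.] [0.4563 0.0271] ang -118.3 r 0.0373 0.84
wrist index_ridge [266. 295.] [0.422  0.0753] ang 163.6 r 0.0542 0.17
wrist pointer_tip [264. 297.] [0.4194 0.0669] ang 172.8 r 0.0551 0.64
side ring_top [351. 214.] [0.4734 0.0727] ang 92.9 r 0.0127 0.81
side index_ridge [367. 203.] [0.456  0.0204] ang -114.5 r 0.0435 0.56
side pointer_tip [380. 221.] [0.4224 0.0585] ang -178.3 r 0.0516 0.98
scene ring_top [283. 206.] [0.468  0.0507] ang -122.6 r 0.0111 0.77
scene ring_top [280. 228.] [ 0.4264 -0.0006] ang -128.1 r 0.0771 0.69
scene index_ridge [289. 225.] [ 0.4443 -0.001 ] ang -115.9 r 0.0678 0.91
scene pointer_tip [256. 215.] [0.4246 0.0768] ang 161.2 r 0.0522 0.58
t: 7.1
eef_pos: [0.4449, 0.0354, 0.0527]
tool_rot: [0.5, -0.5, 0.5, -0.5]
contact_force: [-1.1, 1.1, 3.8]
gripper_width: -0.003
t 7.1 tcp [0.4449 0.0354 0.0527] F [-1.12  1.09  3.78] w -0.003
wrist ring_top [385. 214.] [0.4749 0.0629] ang 73.2 r 0.003 0.55
wrist index_ridge [466. 250.] [0.5131 0.0447] ang -21.4 r 0.042 0.84
wrist pointer_tip [264. 193.] [0.4202 0.0686] ang 170.9 r 0.0545 0.86
side ring_top [350. 214.] [0.4749 0.0731] ang 86.1 r 0.0132 0.67
side index_ridge [333. 208.] [0.5118 0.0551] ang -7.4 r 0.0381 0.87
side pointer_tip [381. 219.] [0.4229 0.0509] ang -169.9 r 0.0519 0.64
scene ring_top [287. 204.] [0.4787 0.0529] ang -56.7 r 0.0085 0.93
scene index_ridge [306. 208.] [0.5014 0.0232] ang -53.3 r 0.0459 0.79
scene pointer_tip [255. 216.] [0.4207 0.0745] ang 164.7 r 0.0552 0.7
```

View pics/d.png

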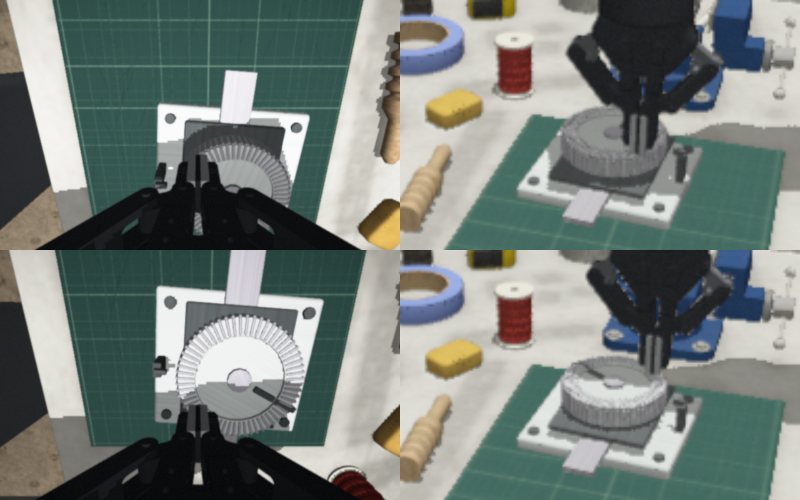

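The wrist view gives a clear sight of the ridge at about −24°, against roughly −10° expected from the finger travel, so there is some slip. I'll do one more full circle and look again from the same finger position.

```bash
sed -i 's/^C=.*/C=np.array([.4746,.062])/' h.py
python3 -m crank '[{"linear":[0.0042,0,0.0044],"dr":[0,0,0],"hand":-1},{"linear":[0.0076,0,0.0094],"dr":[0,0,0],"hand":-1},{"linear":[0.0102,0,0.0148],"dr":[0,0,0],"hand":-1},{"linear":[0.0119,0,0.0206],"dr":[0,0,0],"hand":-1},{"linear":[0.0127,0,0.0266],"dr":[0,0,0],"hand":-1},{"linear":[0.0125,0,0.0326],"dr":[0,0,0],"hand":-1},{"linear":[0.0114,0,0.0386],"dr":[0,0,0],"hand":-1},{"linear":[0.0094,0,0.0443],"dr":[0,0,0],"hand":-1},{"linear":[0.0065,0,0.0496],"dr":[0,0,0],"hand":-1},{"linear":[0.0028,0,0.0544],"dr":[0,0,0],"hand":-1}]'
python3 -c "from h import *;look('e1')"
python3 -m crank '[{"linear":[-0.0044,0,0.0042],"dr":[0,0,0],"hand":-1},{"linear":[-0.0094,0,0.0076],"dr":[0,0,0],"hand":-1},{"linear":[-0.0148,0,0.0102],"dr":[0,0,0],"hand":-1},{"linear":[-0.0206,0,0.0119],"dr":[0,0,0],"hand":-1},{"linear":[-0.0266,0,0.0127],"dr":[0,0,0],"hand":-1},{"linear":[-0.0326,0,0.0125],"dr":[0,0,0],"hand":-1},{"linear":[-0.0386,0,0.0114],"dr":[0,0,0],"hand":-1},{"linear":[-0.0443,0,0.0094],"dr":[0,0,0],"hand":-1},{"linear":[-0.0496,0,0.0065],"dr":[0,0,0],"hand":-1},{"linear":[-0.0544,0,0.0028],"dr":[0,0,0],"hand":-1}]'
python3 -c "from h import *;look('e2')"
python3 -m crank '[{"linear":[-0.0042,0,-0.0044],"dr":[0,0,0],"hand":-1},{"linear":[-0.0076,0,-0.0094],"dr":[0,0,0],"hand":-1},{"linear":[-0.0102,0,-0.0148],"dr":[0,0,0],"hand":-1},{"linear":[-0.0119,0,-0.0206],"dr":[0,0,0],"hand":-1},{"linear":[-0.0127,0,-0.0266],"dr":[0,0,0],"hand":-1},{"linear":[-0.0125,0,-0.0326],"dr":[0,0,0],"hand":-1},{"linear":[-0.0114,0,-0.0386],"dr":[0,0,0],"hand":-1},{"linear":[-0.0094,0,-0.0443],"dr":[0,0,0],"hand":-1},{"linear":[-0.0065,0,-0.0496],"dr":[0,0,0],"hand":-1},{"linear":[-0.0028,0,-0.0544],"dr":[0,0,0],"hand":-1}]'
python3 -c "from h import *;look('e3')"
python3 -m crank '[{"linear":[0.0044,0,-0.0042],"dr":[0,0,0],"hand":-1},{"linear":[0.0094,0,-0.0076],"dr":[0,0,0],"hand":-1},{"linear":[0.0148,0,-0.0102],"dr":[0,0,0],"hand":-1},{"linear":[0.0206,0,-0.0119],"dr":[0,0,0],"hand":-1},{"linear":[0.0266,0,-0.0127],"dr":[0,0,0],"hand":-1},{"linear":[0.0326,0,-0.0125],"dr":[0,0,0],"hand":-1},{"linear":[0.0386,0,-0.0114],"dr":[0,0,0],"hand":-1},{"linear":[0.0443,0,-0.0094],"dr":[0,0,0],"hand":-1},{"linear":[0.0496,0,-0.0065],"dr":[0,0,0],"hand":-1},{"linear":[0.0544,0,-0.0028],"dr":[0,0,0],"hand":-1}]'
python3 -c "from h import *;look('e4')";python3 -c "
import cv2,numpy as np
cv2.imwrite('pics/e.png',cv2.resize(np.vstack([np.hstack([cv2.imread(f'pics/e{k}_wrist.png') for k in (i,i+1)]) for i in (1,3)]),(800,500)))"
```

```text
t: 8.53
eef_pos: [0.5001, 0.0334, 0.0528]
tool_rot: [-0.5, 0.5, -0.5, 0.5]
contact_force: [-1.1, -1.3, 4.2]
gripper_width: -0.0
t 8.53 tcp [0.5001 0.0334 0.0528] F [-1.11 -1.28  4.15] w -0.0
wrist pointer_tip [148. 190.] [0.4218 0.0684] ang 173.1 r 0.0532 0.76
t: 9.57
eef_pos: [0.5021, 0.0885, 0.0529]
tool_rot: [0.5, -0.5, 0.5, -0.5]
contact_force: [0.4, -1.1, 3.5]
gripper_width: -0.001
t 9.57 tcp [0.5021 0.0885 0.0529] F [ 0.43 -1.12  3.47] w -0.001
wrist index_ridge [195. 229.] [0.4473 0.1083] ang 120.5 r 0.0538 0.7
wrist index_ridge [158. 295.] [0.426  0.0739] ang 166.2 r 0.0501 0.5
wrist pointer_tip [158. 293.] [0.4203 0.0677] ang 174.0 r 0.0546 0.95
t: 10.6
eef_pos: [0.4471, 0.0902, 0.0528]
tool_rot: [0.5, -0.5, 0.5, -0.5]
contact_force: [1.9, -0.2, 2.6]
gripper_width: 0.002
t 10.6 tcp [0.4471 0.0902 0.0528] F [ 1.85 -0.25  2.6 ] w 0.002
wrist pointer_tip [268. 295.] [0.4216 0.0682] ang 173.3 r 0.0534 0.79
t: 11.63
eef_pos: [0.4444, 0.0352, 0.0526]
tool_rot: [0.499, -0.5, 0.5, -0.5]
contact_force: [-0.9, 0.5, 3.5]
gripper_width: -0.004
t 11.63 tcp [0.4444 0.0352 0.0526] F [-0.91  0.46  3.49] w -0.004
wrist index_ridge [406. 289.] [0.4867 0.0239] ang -72.4 r 0.04 0.57
wrist pointer_tip [266. 192.] [0.421  0.0688] ang 172.7 r 0.054 0.92
```

View pics/e.png

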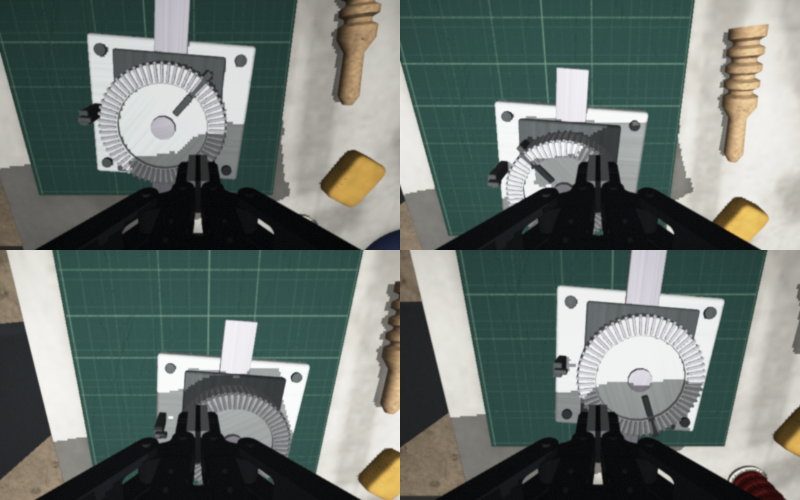

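Ridge angles over the circle run −24° → 48° → 121° → hidden → −72°, so it turned about 312° for 360° of finger travel. lock_ring is now about 475° (8.3 rad), with about 245° to go. I'll do two more quarter-turns, then refine.

```bash
python3 -m crank '[{"linear":[0.0042,0,0.0044],"dr":[0,0,0],"hand":-1},{"linear":[0.0076,0,0.0094],"dr":[0,0,0],"hand":-1},{"linear":[0.0102,0,0.0148],"dr":[0,0,0],"hand":-1},{"linear":[0.0119,0,0.0206],"dr":[0,0,0],"hand":-1},{"linear":[0.0127,0,0.0266],"dr":[0,0,0],"hand":-1},{"linear":[0.0125,0,0.0326],"dr":[0,0,0],"hand":-1},{"linear":[0.0114,0,0.0386],"dr":[0,0,0],"hand":-1},{"linear":[0.0094,0,0.0443],"dr":[0,0,0],"hand":-1},{"linear":[0.0065,0,0.0496],"dr":[0,0,0],"hand":-1},{"linear":[0.0028,0,0.0544],"dr":[0,0,0],"hand":-1}]'
python3 -c "from h import *;look('f1')"
python3 -m crank '[{"linear":[-0.0044,0,0.0042],"dr":[0,0,0],"hand":-1},{"linear":[-0.0094,0,0.0076],"dr":[0,0,0],"hand":-1},{"linear":[-0.0148,0,0.0102],"dr":[0,0,0],"hand":-1},{"linear":[-0.0206,0,0.0119],"dr":[0,0,0],"hand":-1},{"linear":[-0.0266,0,0.0127],"dr":[0,0,0],"hand":-1},{"linear":[-0.0326,0,0.0125],"dr":[0,0,0],"hand":-1},{"linear":[-0.0386,0,0.0114],"dr":[0,0,0],"hand":-1},{"linear":[-0.0443,0,0.0094],"dr":[0,0,0],"hand":-1},{"linear":[-0.0496,0,0.0065],"dr":[0,0,0],"hand":-1},{"linear":[-0.0544,0,0.0028],"dr":[0,0,0],"hand":-1}]'
python3 -c "from h import *;look('f2')";python3 -c "
import cv2,numpy as np
cv2.imwrite('pics/f.png',cv2.resize(np.hstack([cv2.imread(f'pics/f{k}_wrist.png') for k in (1,2)]),(800,250)))"
```

```text
t: 12.67
eef_pos: [0.5002, 0.0336, 0.0529]
tool_rot: [-0.5, 0.5, -0.5, 0.5]
contact_force: [-1.4, -0.6, 2.7]
gripper_width: -0.002
t 12.67 tcp [0.5002 0.0336 0.0529] F [-1.44 -0.56  2.74] w -0.002
wrist index_ridge [369. 187.] [0.523  0.0732] ang 13.0 r 0.0496 0.79
wrist pointer_tip [150. 190.] [0.4226 0.0682] ang 173.2 r 0.0523 0.56
t: 13.7
eef_pos: [0.5021, 0.0885, 0.0529]
tool_rot: [0.5, -0.5, 0.5, -0.5]
contact_force: [1.2, -0.8, 3.4]
gripper_width: -0.0
t 13.7 tcp [0.5021 0.0885 0.0529] F [ 1.17 -0.84  3.41] w -0.0
wrist index_ridge [261. 206.] [0.477  0.1195] ang 87.6 r 0.0576 0.83
wrist pointer_tip [160. 294.] [0.4215 0.0674] ang 174.2 r 0.0533 0.88
```

View pics/f.png

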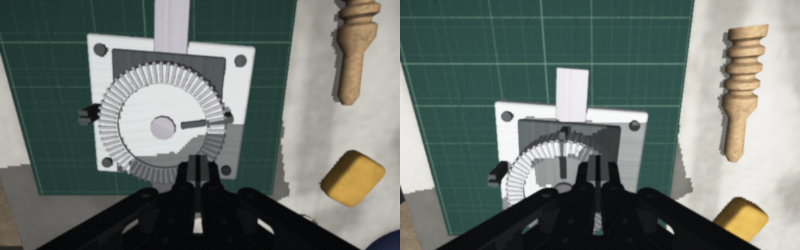

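The ridge is at 13° and then 88° (near (563,135) in the right half), leaving about 85°. One more quarter-turn should give about 80°. After it I'll lift straight up and look.

```bash
python3 -m crank '[{"linear":[-0.0042,0,-0.0044],"dr":[0,0,0],"hand":-1},{"linear":[-0.0076,0,-0.0094],"dr":[0,0,0],"hand":-1},{"linear":[-0.0102,0,-0.0148],"dr":[0,0,0],"hand":-1},{"linear":[-0.0119,0,-0.0206],"dr":[0,0,0],"hand":-1},{"linear":[-0.0127,0,-0.0266],"dr":[0,0,0],"hand":-1},{"linear":[-0.0125,0,-0.0326],"dr":[0,0,0],"hand":-1},{"linear":[-0.0114,0,-0.0386],"dr":[0,0,0],"hand":-1},{"linear":[-0.0094,0,-0.0443],"dr":[0,0,0],"hand":-1},{"linear":[-0.0065,0,-0.0496],"dr":[0,0,0],"hand":-1},{"linear":[-0.0028,0,-0.0544],"dr":[0,0,0],"hand":-1}]'
python3 -m crank '[{"linear":[0,-0.004,0],"dr":[0,0,0],"hand":-1},{"linear":[0,-0.01,0],"dr":[0,0,0],"hand":-1},{"linear":[0.01,-0.03,0.02],"dr":[0,0,0],"hand":-1},{"linear":[0.03,-0.05,0.05],"dr":[0,0,0],"hand":-1},{"linear":[0.03,-0.06,0.065],"dr":[0,0,0],"hand":-1},{"linear":[0.03,-0.06,0.065],"dr":[0,0,0],"hand":-1},{"linear":[0.03,-0.06,0.065],"dr":[0,0,0],"hand":-1}]'
python3 -c "from h import *;look('g',('wrist','side','scene'))"
```

```text
t: 14.73
eef_pos: [0.4471, 0.0904, 0.0528]
tool_rot: [0.5, -0.5, 0.5, -0.5]
contact_force: [2.3, 0.5, 3.7]
gripper_width: -0.001
t: 15.32
eef_pos: [0.5131, 0.0604, 0.1132]
tool_rot: [-0.5, 0.5, -0.5, 0.5]
contact_force: [-0.6, 0.1, -0.2]
gripper_width: -0.003
t 15.32 tcp [0.5131 0.0604 0.1132] F [-0.64  0.07 -0.15] w -0.003
wrist ring_top [256. 218.] [0.4732 0.0638] ang 129.0 r 0.0023 0.69
wrist index_ridge [178. 199.] [0.4252 0.0751] ang 165.2 r 0.0511 0.83
wrist pointer_tip [266. 192.] [0.4778 0.0766] ang 77.6 r 0.015 0.6
wrist pointer_tip [176. 205.] [0.4188 0.0675] ang 174.4 r 0.0561 0.59
side ring_top [351. 212.] [0.4759 0.0659] ang 71.9 r 0.0041 0.64
side index_ridge [377. 222.] [0.4247 0.08  ] ang 160.2 r 0.0531 0.97
side pointer_tip [380. 220.] [0.425  0.0542] ang -171.0 r 0.0502 0.84
scene ring_top [284. 201.] [0.4795 0.0632] ang 13.6 r 0.005 0.96
scene index_ridge [255. 216.] [0.4126 0.0619] ang -179.9 r 0.062 0.83
scene pointer_tip [259. 218.] [0.4225 0.0648] ang 176.9 r 0.0522 0.93
```

View pics/g_wrist.png

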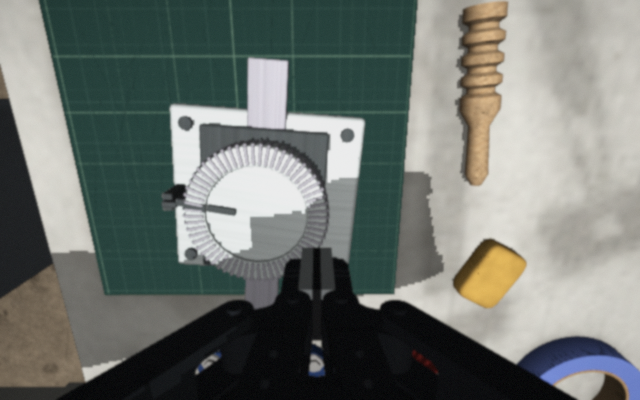

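The ridge, from (185,203) to (236,212), lies just above the pointer at (172,200), so it is slightly short. I'll measure the bar angle precisely.

Run:
```python
from h import *
import cv2
im=cv2.imread("pics/g_wrist.png"); g=im.max(axis=2)
for x in range(188,240,4):
    col=g[190:225,x]; print(x,190+int(col.argmin()),int(col.min()))
for z,P in ((.052,[(210,208),(234,212)]),(.057,[(190,204),(200,206)])): print([np.round(at_z("wrist",p,z)[:2],4) for p in P])
cv2.imwrite("pics/g2.png",cv2.resize(im[140:290,150:350],(800,600),interpolation=cv2.INTER_CUBIC))
```

```text
188 206 98
192 207 99
196 208 108
200 208 107
204 206 86
208 207 95
212 206 91
216 207 90
220 207 85
224 208 88
228 209 90
232 209 88
236 210 161
[array([0.4452, 0.068 ]), array([0.4602, 0.0653])]
[array([0.4349, 0.0724]), array([0.4409, 0.0711])]
```

View pics/g2.png

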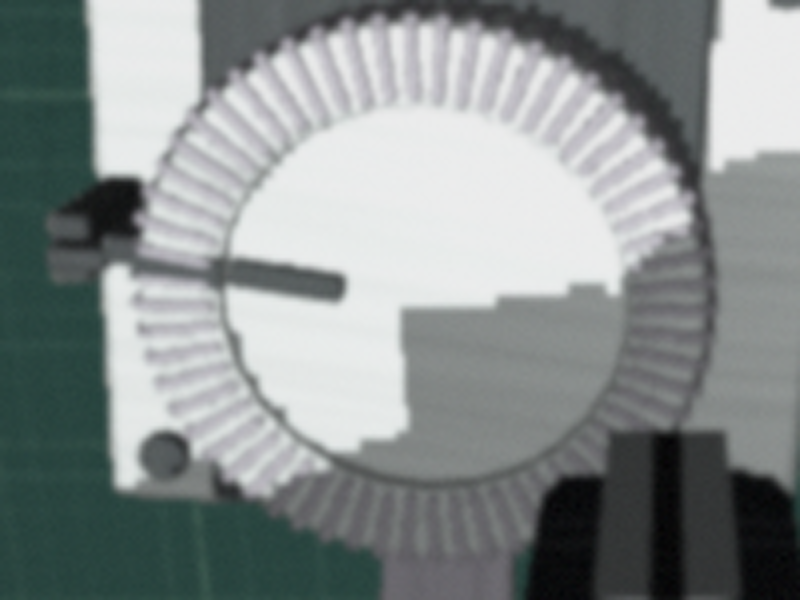

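Run:
```python
from h import *
f=lambda p,z:at_z("wrist",p,z)[:2]
an=lambda v:np.degrees(np.arctan2(v[1],v[0]))
for z in (.053,.057):
    a,b=f((183.7,205.5),z),f((235,211.7),z); print(z,a,b,"bar dir",an(a-b))
a,b=f((170,104),.015),f((364,120),.015); print("plate x-",an(a-b),np.hypot(*(a-b)))
c=f((256.2,213.2),.052); print("centre",c)
p=f((176,203),.045); print("pointer",p,an(p-c))
```

```text
0.053 [0.42928461 0.06997651] [0.46107167 0.06588413] bar dir 172.66387596636181
0.057 [0.43093149 0.07137469] [0.46208684 0.06736363] bar dir 172.66387596636184
plate x- 175.46922327955392 0.13232611907685496
centre [0.47416923 0.06451859]
pointer [0.42119955 0.06889182] 175.28029949237904
```

The bar is at 172.7° and the clamp's pointer direction at 175.4°, so the ring is about 0.05 rad short, well inside the 0.25 rad tolerance. The turn count tracks through the quarter-by-quarter readings, and the fingers are clear. Handing in.

Run:
```python
from h import *
for c,n,z in (("side","spool_mid",.03),("side","wax_mid",.01),("side","slicker_mid",.013)):
    if n=="spool_mid": bot.read_camera(c)
    r=bot.place_of(c,n); print(n,[np.round(at_z(c,d["xy"],z)[:2],3) for d in r[:1]])
print(bot.hand_in())
```

```text
spool_mid [array([ 0.616, -0.084])]
wax_mid [array([ 0.654, -0.002])]
slicker_mid [array([0.622, 0.131])]
the job is handed in; nothing more can be done
None
```

I turned the locking ring anticlockwise to the pointer and then two full turns more. I handed the job in at about 15.5 s, with the fingers lifted clear; the hand-in reports no verdict.

- **Ring position:** the last close look put the ridge at 172.7° and the pointer direction at about 175.4°. That makes lock_ring about 12.5 rad, against a tolerance of ±0.25 around 12.57. The networks' rougher point estimates ranged from 160° to 180° and disagreed with each other by camera. I relied on the measured line of the ridge instead.
- **Turn count:** the ring slipped behind the fingertip, at worst by about 50° over one circle. I therefore tracked the ridge after each quarter-turn. It was hidden at the finger position nearest the robot, but the readings on either side fit the two-turn count.
- **Pressing:** the force readings at the end of each move were about 3–4 N down with the ring sunk about 4 mm, far below 40 N. The ring was only pressed down, never gripped or pulled up.
- **Bystanders:** the side camera put the spool and wax within about 3 mm of their first readings, and the slicker within about 6 mm. The slicker's gap is near the measuring error, and the arm never went near any of the three.

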